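Get the label printer ready after a roll change

ROBOT

A 6-joint arm with a two-finger parallel gripper is mounted at the origin on the work surface. World frame = base frame: x ahead of the robot, y to its left, z up, the work surface at z = 0. Lengths are in m, angles in rad, forces in N, time in s.
With the tool pointing down it reaches from about 0.35 to 0.775 m from the base axis. Payload 7.3 kg.
Tool frame: the origin (TCP) lies at the very end of the fingers, on their centre line; the grasp point (between the pads) lies 19 mm behind it; z points along the fingers, y is the line along which they close (so a half turn about z gives the same grasp; the last joint's range is limited). The gripper opens to 92 mm and grips with 3 to 60 N. Pads are 19 mm wide; open, the fingers measure 130 mm over their backs; the gripper's body (75 mm by 190 mm) begins 47 mm behind the grasp point.
Start: joints at [-1.461, 0.342, 1.524, -0, 1.275, -0.146], TCP at [0.133, -0.508, 0.198] pointing down, gripper open.
Joint ranges: [-2.53, 2.53], [-0.77, 2.02], [0.04, 2.7], [-1, 4.14], [0.28, 2.66], [-3.11, 3.11]. Speed limits (rad/s): [2.57, 2.57, 3.14, 3.14, 3.14, 3.14].

INTERFACE

Orientations are given as a unit quaternion [w, x, y, z].
In Python, from station import robot gives the robot as it stands. The module is installed in compiled form; this text tells all that it offers.
- The arm moves only by the shell command python3 -m handwheel 'ROWS' [FORCE]. ROWS is text: rows parted by semicolons, each of 7 numbers parted by spaces: the turn, a rotation vector about the tool's x, y, z in units of 5 degrees (1.0 is 5 degrees), then the shift along the tool's x, y, z in mm, then the finger opening in mm, from 0 to 91.8. A call has 1 to 10 rows; each row shifts and turns the commanded pose from where the row before left it, along the tool's axes as they then stand; what a row does not reach is not made up. A row lasts 1/10 s, in which the tool goes at most 50 mm and 8.59 degrees, less where a joint would pass 70% of its speed; a pose out of reach is approached as far as the arm can. A call is refused whole if a number of a shift passes 50 or a number of a turn 1, either way. A call with a gripper value outside its range is refused whole. The fingers move at their own pace and stop on an object; FORCE is the grip in N (left out, the last holds). Time passes only in rows, so rows that do not move let the fingers close. It gives the time, the measured TCP pose, the force, the opening and the grip force at its end, in the units of the state.
- robot.get_obs(): the state, without advancing time (a new reading comes with each control period).
- robot.get_image(name): name is "scene" or "top" or "wrist"; returns the picture (480x640x3 uint8, red, green, blue); there is no depth.
- robot.calibration(name): a dict with "fov_y" (degrees; the focal length in pixels is half the picture's height over the tangent of half this angle, whatever the lens; pixels are square), "cx", "cy" (the principal point, pixels), "k1" (the pictures are not rectified: a ray, as slopes to the right and down, at radius r is drawn at 1 + k1 r^2 times it, then the intrinsics apply), "R" (3x3) and "t" (3): a world point X has camera coordinates R X + t; the wrist camera has in their place "tool_from_camera" (4x4, takes a point from camera to tool coordinates, whose origin is the TCP and whose axes are the flange's). Camera axes: x right, y down, z forward; pixel columns grow to the right and rows downward; lengths in m; the calibration is good to about 2 mm. A picture is of the moment at which its call begins: read the wrist's pose just before it. calibration takes no time and is no camera call.
- robot.job_done(): hands the job in; it is judged then, once.
The state is a dict: "clock": time; "qpos": joint angles; "joint_vel": joint speeds; "effort": joint torques, N m; "eef_pos": TCP position; "orientation": TCP orientation; "contact_force": force on the tool from outside, world axes, zero at the start; "wrist_torque": the same for the moment, N m; "grip_width": finger opening in m; "finger_force": force on a finger pad.
Only numpy, scipy, OpenCV 4.12 (cv2) and the standard library are available. Lean on these libraries where they do the work, as an engineer would, in place of code of your own. Each camera call takes 0.05 s, during which the arm holds its last target. There are 200 camera calls.

TASK

A new roll of labels has just been put in the label printer. Using only the closed fingertips, push the printer's open cover down until its catch clicks shut, then switch the printer on by pressing the front end (white bar) of the red power rocker, and last press the green feed key, hold it fully down for two seconds so that the printer measures the labels, and let go. Never press the yellow or the white key, do not force, shove or lift the printer, and leave everything else on the bench as it stands.

Things in the scene. Friction and masses are not known exactly. Their poses are not given: they have to be found in the camera images.
- printer: Label printer, loose on rubber feet, 260 (x) x 235 (y) x 150 mm high, 3.5 kg. Origin: centre of underside; front (label exit) faces -x, to the robot; z up. y -118 to +32 mm: media bay under the hinged cover. y +32 to +118 mm: solid column, its level top (150 mm up) the control panel: from the front the green key, the yellow and white keys side by side, a dark display, the red rocker.
- cover (a joint): Angle of the dark cover with smoked window (hinge to front edge 211 mm, 148 mm wide), rad: 0 = shut, level, top 150 mm up; grows as the front edge rises. Starts open at 0.5 to 0.85; friction keeps it where left (1 to 4 N moves it). A spring catch between 0.075 and 0.035 needs about 10 N down at the blue mark; with less it stays ajar at about 0.07. Past it: snaps to 0, a hard stop.
- cover_press (a point): Where to push the cover: centre of its blue mark (16 x 40 mm) at the middle of the front edge, on the outer (upper) face, 192 mm from the hinge axis and 10 mm above the plane through it. Moves and tilts with the cover: the point's z is the outer face's normal, its -x points to the front edge, 20 mm away.
- cover_hinge (a point): Point on the cover's hinge axis, in the middle of the cover's width, at the rear of the bay, 140 mm above the bench; fixed in the printer, axes as the printer's. The axis runs along the printer's y.
- power (a joint): Angle of the red power rocker (34 mm along the printer's x, 24 mm wide), rad: 0 = off (front end standing up, about 12 mm above the panel), 0.4 = on (front end down). V-shaped top: the front half lies level when on. Snap action: pressing the front half takes about 5 N, after half way it flips over by itself and stays at 0.37 to 0.4.
- power_on (a point): Where to press the rocker to switch on: middle of its front half (the half with the white bar, towards the printer's front), 11 mm ahead of the pivot. It sinks about 4 mm straight down as the rocker goes on.
- feed (a joint): Travel of the green feed key, m: 0 = up, 0.004 = fully down; spring return, 3 N to start moving, 6 N fully down. Its top remains 2 mm above the panel when fully down.
- feed_top (a point): Centre of the top of the green feed key (28 x 28 mm, white arrow towards the printer's front), 6 mm above the panel when up.
- pause (a joint): Travel of the yellow pause key, m, as the feed key's. Not to be pressed.
- pause_top (a point): Centre of the top of the yellow pause key (20 x 20 mm, two black bars), 48 mm behind the feed key and 21 mm to its left, 6 mm above the panel.
- cancel (a joint): Travel of the white cancel key, m, as the feed key's. Not to be pressed.
- cancel_top (a point): Centre of the top of the white cancel key (20 x 20 mm, red cross), 48 mm behind the feed key and 21 mm to its right, 6 mm above the panel.
- paper_cup: White paper cup, 74 mm across the rim, 92 mm high, empty and light, right of the printer. Origin: centre of its underside.
- spare_roll: Spare roll of white labels standing on end left of the printer, 90 mm across, 100 mm high. Origin: centre of its underside.
- tape_roll: Roll of brown packing tape lying flat right of the printer, 104 mm across, 48 mm high. Origin: centre of its underside.
- cutter: Yellow box cutter lying left of the printer, about 150 x 26 x 14 mm along its x. Origin: underside, middle of the handle.
- green_bin: Dark green stacking bin with turned parts, 160 x 125 x 100 mm. Origin: centre of its underside.
- red_bin: Red stacking bin with turned parts, 160 x 125 x 100 mm. Origin: centre of its underside.
- carton: Small taped cardboard carton, 120 x 100 x 60 mm, at the right of the bench. Origin: centre of its underside.
- scanner: Grey and black hand-held barcode scanner lying at the left of the bench, about 165 x 66 x 50 mm along its x. Origin: on the bench, near its middle.

How it is judged:
On the way, in this order (a step that is already met when the one before it is completed fails the run):
1. the cover is pushed down and held shut by its catch (value of joint cover below 0.025 rad), for 0.2 s.
2. then the power rocker is switched on, the cover still shut (value of joint power above 0.3 rad and value of joint cover below 0.025 rad), for 0.2 s.
3. then the feed key is held down (at least 3 mm) for at least 1.5 s, cover shut and power on (all of step 2 and value of joint feed above 0.003 m), for 1.5 s.
At the end, for the whole second after the job is handed in: Cover caught shut (under 0.025 rad), power rocker on (over 0.3 rad), all three keys up (under 1 mm), the printer at rest within 20 mm of where it stood, every other thing within 30 mm of where it stood (all of step 2 and value of joint each of feed, pause, cancel below 0.001 m and distance of printer from where it was at the start of the episode below 0.02 m and linear speed of printer below 0.01 m/s and distance of each of paper_cup, spare_roll, tape_roll, cutter, green_bin, red_bin, carton, scanner from where it was at the start of the episode below 0.03 m); the robot touches nothing.
It fails at once if out of order: the rocker is switched on while the cover is not shut, or the feed key is pressed while the cover is not shut or the power is off ((value of joint power above 0.25 rad and value of joint cover above 0.03 rad) or (value of joint feed above 0.0025 m and (value of joint cover above 0.03 rad or value of joint power below 0.3 rad))).
It fails at once if the yellow or the white key is pressed (over 2 mm) (value of joint any of pause, cancel above 0.002 m).
It fails at once if the printer is shoved more than 20 mm, lifted 10 mm or tipped, or its cover is lifted further open (over 1.0 rad) (distance of printer from where it was at the start of the episode above 0.02 m or height (world z) of printer above 0.01 m or angle between printer's own z axis and vertical above 0.06 rad or value of joint cover above 1 rad).
It fails at once if the printer is forced: pushed with more than 80 N (contact force between any of the fingers, the arm and printer above 80 N).
It fails at once if another thing on the bench is moved or lifted more than 30 mm, or tipped over (distance of any of paper_cup, spare_roll, tape_roll, cutter, green_bin, red_bin, carton, scanner from where it was at the start of the episode above 0.03 m or angle between any of paper_cup, spare_roll, tape_roll, cutter, green_bin, red_bin, carton, scanner's own z axis and vertical above 0.3 rad).
It also fails if it takes over 51 s, if anything falls off the work surface, if the arm or the gripper's body presses on something with over 40 N, if the wrist force passes 120 N, or if a joint passes its speed limit or range.

## Working session

There is one attempt and no reset: what is moved stays moved. The work goes in short steps, Python scripts to look and compute and a shell command to move; the robot and the scene stay as the last step left them, time stands still between calls to the robot, and variables do not carry over. Pictures are saved under pics/ and viewed, at most 10 in all, crops included, and the job is handed in when it is done.

```bash
mkdir -p pics
python3 - <<'E'
from station import robot
import cv2
for n in("scene","top"):
    im=robot.get_image(n); cv2.imwrite(f"pics/{n}0.png",im[:,:,::-1])
    c=robot.calibration(n); print(n,c)
print(robot.calibration("wrist")); print(robot.get_obs())
E
```

```text
scene {'fov_y': 52.006890453281265, 'cx': 315.7458466279224, 'cy': 246.33923482682675, 'k1': -0.024755227807647353, 'R': array([[-0.69307677,  0.72074733, -0.01295677],
       [ 0.62422521,  0.59107675, -0.51085337],
       [-0.36053776, -0.36214855, -0.85957021]]), 't': array([ 0.37853553, -0.29254007,  1.7234273 ])}
top {'fov_y': 45.86166353422069, 'cx': 321.9190132397008, 'cy': 244.69391891639705, 'k1': 0.04053272365879056, 'R': array([[ 2.39606539e-02, -9.99712595e-01, -7.83915906e-04],
       [-9.93060933e-01, -2.37109080e-02, -1.15185834e-01],
       [ 1.15134142e-01,  3.53840417e-03, -9.93343651e-01]]), 't': array([-0.02197125,  0.60224166,  1.9063321 ])}
{'fov_y': 68.28420696758685, 'cx': 325.5496321661993, 'cy': 241.71093369620573, 'k1': -0.04696527837721897, 'tool_from_camera': array([[-1.09288096e-03, -9.61051093e-01, -2.76368599e-01,
         7.45773491e-02],
       [ 9.99999325e-01, -1.15956824e-03,  7.78818710e-05,
        -5.29385876e-04],
       [-3.95316706e-04, -2.76368327e-01,  9.61051711e-01,
        -1.86565530e-01],
       [ 0.00000000e+00,  0.00000000e+00,  0.00000000e+00,
         1.00000000e+00]])}
{'clock': 0.1, 'qpos': array([-1.46098046e+00,  3.42666996e-01,  1.52489956e+00, -4.15374289e-05,
        1.27540590e+00, -1.46032138e-01]), 'joint_vel': array([ 0.00099394, -0.00316007, -0.00136031, -0.00112505, -0.00052068,
        0.00155809]), 'effort': array([ 1.57524250e-03, -4.32006276e+01, -2.44694334e+01,  7.19344220e-02,
        5.26093191e-02, -4.11066185e-05]), 'eef_pos': array([ 0.13280752, -0.50751543,  0.1978149 ]), 'orientation': array([-6.90149155e-04,  9.91827868e-01,  1.27581364e-01, -7.36959219e-06]), 'contact_force': array([-0.933082  ,  0.3337785 , -0.92625977]), 'wrist_torque': array([-0.0095207 ,  0.02633114, -0.05770214]), 'finger_force': 0.0, 'grip_width': 0.09185816481377322}
```

View pics/scene0.png

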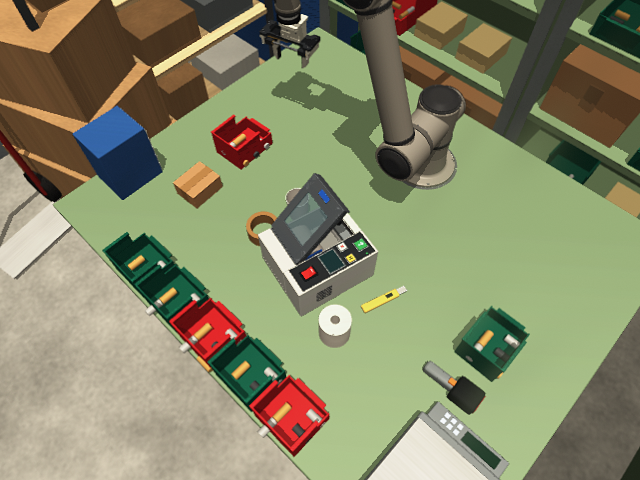

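View pics/top0.png

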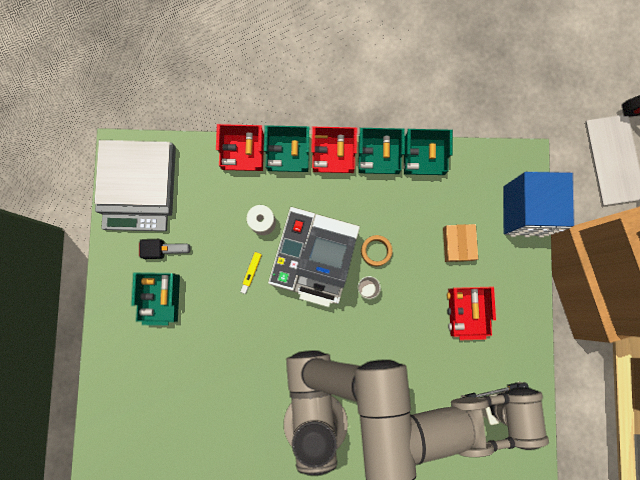

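The scene view shows the printer at about (320,250) with its cover open. In the top view it is at about (315,255), yawed slightly, and the fingers are at the lower right. I'll enlarge both.

Run:
```python
import cv2
a=cv2.imread("pics/scene0.png")[165:315,240:390]; b=cv2.imread("pics/top0.png")[198:308,258:368]
cv2.imwrite("pics/c1.png",cv2.resize(a,(600,600),interpolation=cv2.INTER_CUBIC))
cv2.imwrite("pics/c2.png",cv2.resize(b,(550,550),interpolation=cv2.INTER_CUBIC))
```

```text
(no output)
```

View pics/c1.png

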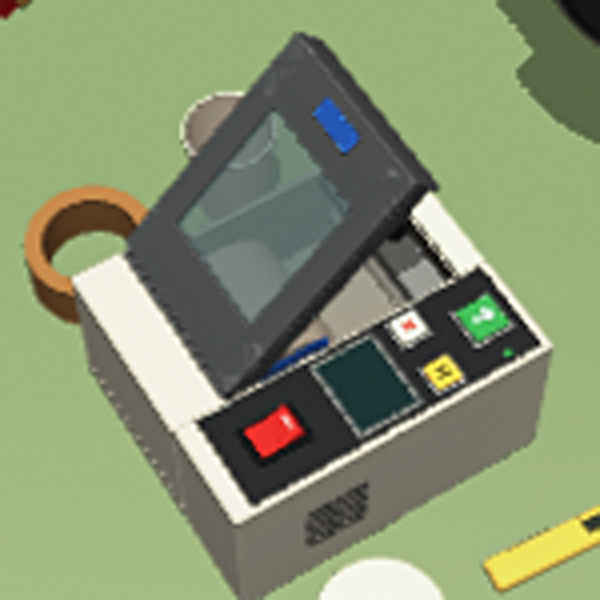

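View pics/c2.png

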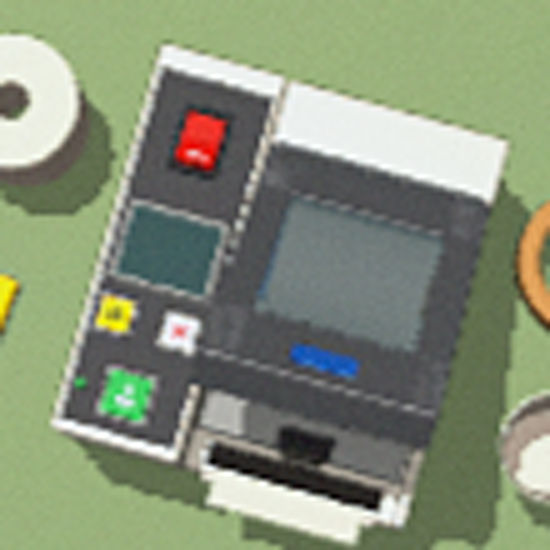

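Crop positions: in c1 the green key is at (483,315), yellow (442,371), white (408,327), rocker (273,432) and blue mark (337,125). In c2 they are at (126,394), (115,313), (179,332), (203,140) and (325,359).

```bash
cat > h.py <<'E'
import numpy as np,cv2
from station import robot
def ray(n,u,v):
    c=robot.calibration(n); f=240/np.tan(np.radians(c["fov_y"]/2))
    K=np.array([[f,0,c["cx"]],[0,f,c["cy"]],[0,0,1]])
    p=cv2.undistortPoints(np.array([[[u,v]]],float),K,np.array([c["k1"],0,0,0,0]))[0,0]
    if n=="wrist": raise ValueError
    d=c["R"].T@[p[0],p[1],1]; return -c["R"].T@c["t"],d/np.linalg.norm(d)
def tri(rs):
    A=sum(np.eye(3)-np.outer(d,d) for o,d in rs); b=sum((np.eye(3)-np.outer(d,d))@o for o,d in rs)
    X=np.linalg.solve(A,b); return X,[1e3*np.linalg.norm(np.cross(X-o,d)) for o,d in rs]
E
python3 - <<'E'
from h import *
np.set_printoptions(precision=4,suppress=True)
P=dict(green=((483,315),(126,394)),yellow=((442,371),(115,313)),white=((408,327),(179,332)),red=((273,432),(203,140)),blue=((337,125),(325,359)),fl=((550,347),(53,425)),rl=((240,522),(165,45)),hl=((225,390),(275,145)),hr=((127,245),(490,200)))
X={}
for k,(a,b) in P.items():
    r=[ray("scene",240+(a[0]+.5)/4-.5,165+(a[1]+.5)/4-.5),ray("top",258+(b[0]+.5)/5-.5,198+(b[1]+.5)/5-.5)]
    X[k],e=tri(r); print(k,X[k],np.round(e,1))
# fit of planar pose in printer frame: keys unknown origin, use relative: green at 0
for a,b in(("green","red"),("fl","rl"),("green","fl")):
    d=X[b]-X[a]; print(a,b,np.linalg.norm(d),np.degrees(np.arctan2(d[1],d[0])))
d=X["yellow"]-X["white"]; print(np.linalg.norm(d),np.degrees(np.arctan2(d[1],d[0]))-90)
E
```

```text
green [0.4832 0.1138 0.1655] [0.4 0.4]
yellow [0.5348 0.1224 0.1633] [0.1 0.1]
white [0.5239 0.0813 0.1614] [0. 0.]
red [0.6475 0.07   0.1609] [0.6 0.6]
blue [ 0.4993 -0.0115  0.2858] [1. 1.]
fl [0.4634 0.1602 0.1516] [0.1 0.1]
rl [0.709  0.0976 0.1546] [1.9 1.9]
hl [0.6459 0.0234 0.1592] [0. 0.]
hr [ 0.6119 -0.1136  0.1587] [2.5 2.5]
green red 0.17008974427567433 -14.903424744950968
fl rl 0.25343878641655904 -14.297829681239076
green fl 0.052373845170719135 113.01190623826201
0.0425619217283285 -14.86276999346812
```

```bash
python3 -m handwheel '0 0 1 0 0 -40 0;0 0 1 0 0 -40 0;0 0 1 0 0 -40 0;0 0 1 0 0 -40 0;0 0 1 0 0 -40 0;0 0 0.9 0 0 -20 0' 5
python3 -m handwheel '0 0 0 12 -28 0 0;0 0 0 12 -28 0 0;0 0 0 12 -28 0 0;0 0 0 12 -28 0 0;0 0 0 12 -28 0 0;0 0 0 12 -28 0 0;0 0 0 12 -28 0 0;0 0 0 12 -28 0 0;0 0 0 12 -28 0 0;0 0 0 12 -28 0 0'
python3 -m handwheel '0 0 0 12 -28 0 0;0 0 0 12 -28 0 0;0 0 0 12 -28 0 0;0 0 0 12 -28 0 0;0 0 0 12 -28 0 0;0 0 0 12 -28 0 0;0 0 0 12 -28 0 0;0 0 0 12 -28 0 0;0 0 0 12 -28 0 0;0 0 0 12 -28 0 0'
python3 -m handwheel '0 0 0 0 0 0 0;0 0 0 0 0 0 0;0 0 0 0 0 0 0'
python3 - <<'E'
from h import *
o=robot.get_obs(); im=robot.get_image("wrist")
np.savez("w1.npz",p=o["eef_pos"],q=o["orientation"]); cv2.imwrite("pics/w1.png",im[:,:,::-1]); print(o)
E
```

```text
clock: 0.7
eef_pos: [0.1329, -0.5082, 0.4218]
orientation: [0.002, 0.991, -0.131, 0.001]
contact_force: [0.2, 0.4, -0.4]
grip_width: 0.0483
finger_force: 0.0
clock: 1.7
eef_pos: [0.3211, -0.2668, 0.4182]
orientation: [-0.0, 0.992, -0.129, -0.0]
contact_force: [0.4, -0.3, -0.8]
grip_width: 0.0007
finger_force: 0.0
clock: 2.7
eef_pos: [0.5088, -0.0269, 0.418]
orientation: [0.0, 0.992, -0.129, -0.0]
contact_force: [-0.6, -1.0, 0.2]
grip_width: 0.0006
finger_force: 0.0
clock: 3.0
eef_pos: [0.5079, -0.0287, 0.4183]
orientation: [0.0, 0.992, -0.129, -0.0]
contact_force: [-0.1, 0.2, -0.2]
grip_width: 0.0002
finger_force: 0.0
{'clock': 3.0, 'qpos': array([-2.06891788e-01,  2.47576377e-01,  1.06745514e+00, -4.43712041e-04,
        1.82697353e+00,  1.62344455e+00]), 'joint_vel': array([-0.01044004, -0.00830165, -0.00116387,  0.00234813, -0.00057347,
        0.00279296]), 'effort': array([ 5.10691982e-01, -3.97629797e+01, -2.65859306e+01,  6.23111590e-02,
       -9.46960668e-02, -2.52028876e-03]), 'eef_pos': array([ 0.50785771, -0.028684  ,  0.41833052]), 'orientation': array([ 1.98103050e-04,  9.91584368e-01, -1.29461777e-01, -2.22119544e-04]), 'contact_force': array([-0.11028744,  0.24758322, -0.19523942]), 'wrist_torque': array([0.06020506, 0.02025112, 0.02182109]), 'finger_force': 0.0, 'grip_width': 0.00023929720801156085}
```

View pics/w1.png

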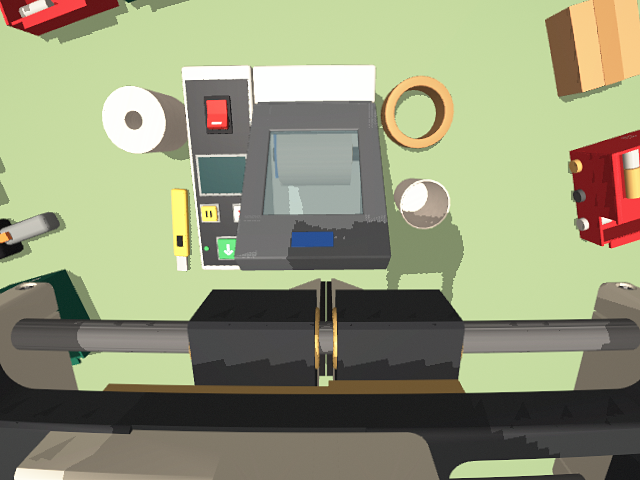

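The wrist view shows the printer square to the tool: blue mark at (313,239), rocker (217,113), yellow (209,214), panel corners (203,268) and (183,67). I'll combine the three views.

```bash
cat >> h.py <<'E'
from scipy.spatial.transform import Rotation as Ro
def wray(u,v,p,q):
    c=robot.calibration("wrist"); f=240/np.tan(np.radians(c["fov_y"]/2))
    K=np.array([[f,0,c["cx"]],[0,f,c["cy"]],[0,0,1]])
    s=cv2.undistortPoints(np.array([[[u,v]]],float),K,np.array([c["k1"],0,0,0,0]))[0,0]
    T=c["tool_from_camera"]; R=Ro.from_quat([q[1],q[2],q[3],q[0]]).as_matrix()
    d=R@T[:3,:3]@[s[0],s[1],1]; return p+R@T[:3,3],d/np.linalg.norm(d)
E
python3 - <<'E'
from h import *
np.set_printoptions(precision=4,suppress=True)
w=np.load("w1.npz")
P=dict(yellow=((442,371),(115,313),(209,214)),red=((273,432),(203,140),(217,113)),blue=((337,125),(325,359),(313,239)),fl=((550,347),(53,425),(203,268)),rl=((240,522),(165,45),(183,67)))
Z=dict(yellow=.156,red=.16,fl=.15,rl=.15)
for k,(a,b,c) in P.items():
    r=[ray("scene",240+(a[0]+.5)/4-.5,165+(a[1]+.5)/4-.5),ray("top",258+(b[0]+.5)/5-.5,198+(b[1]+.5)/5-.5),wray(*c,w["p"],w["q"])]
    print(k,*tri(r))
    if k in Z: print("   on plane",*[(o+d*(Z[k]-o[2])/d[2])[:2] for o,d in r])
a,b=P["green"] if "green" in P else ((483,315),(126,394))
for o,d in [ray("scene",240+483.5/4-.5,165+315.5/4-.5),ray("top",258+126.5/5-.5,198+394.5/5-.5)]: print("green",(o+d*(.156-o[2])/d[2])[:2])
E
```

```text
yellow [0.533  0.1215 0.1605] [np.float64(0.3794196760300214), np.float64(2.3095438742699566), np.float64(2.606533067888631)]
   on plane [0.5314 0.1199] [0.5355 0.1228] [0.5301 0.1221]
red [0.6463 0.0698 0.159 ] [np.float64(0.06881769206311372), np.float64(1.793655361334958), np.float64(1.8559974206224388)]
   on plane [0.6468 0.0702] [0.648  0.0696] [0.6443 0.0695]
blue [ 0.4982 -0.0122  0.2852] [np.float64(1.0888723740341726), np.float64(1.7248692858493877), np.float64(1.8890851255833019)]
fl [0.4621 0.1596 0.1498] [np.float64(0.43809323476631723), np.float64(1.6078424500752815), np.float64(1.9201638877838714)]
   on plane [0.4627 0.1596] [0.4634 0.1605] [0.4605 0.1586]
rl [0.7081 0.0962 0.1492] [np.float64(2.1204388225712205), np.float64(3.1330000501518436), np.float64(1.9757940781392789)]
   on plane [0.7064 0.0975] [0.7111 0.0965] [0.7064 0.0944]
green [0.4782 0.1107]
green [0.4839 0.1141]
```

```bash
python3 -m handwheel '0 0 0 -1 -3 30 0;0 0 0 -1 -3 30 0;0 0 0 -1 -3 30 0;0 0 0 -1 -3 25 0;0 0 0 0 0 0 0'
python3 -m handwheel '0 0 0 0 0 5 0;0 0 0 0 0 5 0;0 0 0 0 0 5 0;0 0 0 -5 0 5.5 0;0 0 0 -5 0 5.5 0'
python3 -m handwheel '0 0 0 -5 0 5.5 0;0 0 0 -5 0 5.5 0;0 0 0 -5 0 6 0'
```

```text
clock: 3.55
eef_pos: [0.5054, -0.0158, 0.3006]
orientation: [-0.0, 0.992, -0.13, -0.003]
contact_force: [-0.6, 0.2, -0.2]
grip_width: 0.0004
finger_force: 0.0
clock: 4.05
eef_pos: [0.4976, -0.0129, 0.2772]
orientation: [0.0, 0.992, -0.129, 0.0]
contact_force: [0.4, -0.3, -1.6]
grip_width: 0.0004
finger_force: 0.0
clock: 4.35
eef_pos: [0.4829, -0.0089, 0.2602]
orientation: [0.0, 0.992, -0.129, 0.0]
contact_force: [-1.7, 0.3, 3.1]
grip_width: 0.0005
finger_force: 1.4
```

```bash
python3 -m handwheel '0 0 0 -4 0 6.6 0;0 0 0 -4 0 6.6 0;0 0 0 -4 0 6.6 0;0 0 0 -4 0 6.6 0;0 0 0 -4 0 6.6 0'
python3 -m handwheel '0 0 0 -3 0 7 0;0 0 0 -3 0 7 0;0 0 0 -3 0 7 0;0 0 0 -3 0 7 0;0 0 0 -2 0 7 0'
python3 - <<'E'
from h import *
im=robot.get_image("scene")[165:315,240:390,::-1]; print(robot.get_obs()["eef_pos"])
im2=robot.get_image("top")[198:308,258:368,::-1]
cv2.imwrite("pics/c3.png",np.hstack([cv2.resize(i,(400,400),interpolation=cv2.INTER_CUBIC) for i in(im,im2)]))
E
```

```text
clock: 4.85
eef_pos: [0.4639, -0.004, 0.2267]
orientation: [0.0, 0.992, -0.129, 0.0]
contact_force: [-0.7, 0.6, 2.0]
grip_width: 0.0004
finger_force: 0.5
clock: 5.35
eef_pos: [0.4502, -0.0003, 0.1918]
orientation: [0.0, 0.992, -0.129, -0.0]
contact_force: [0.5, 0.2, 1.7]
grip_width: 0.0004
finger_force: 0.5
[ 4.49411015e-01 -1.30203213e-04  1.90739321e-01]
```

View pics/c3.png

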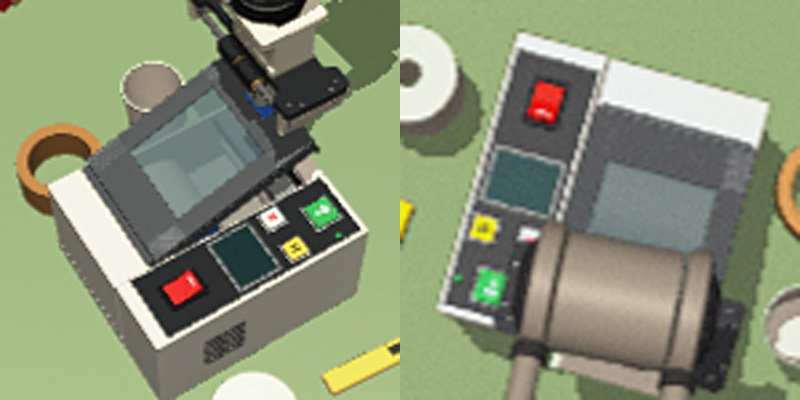

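The cover is closing, with the fingertip at the blue mark (crop 262,105). The printer hasn't moved.

```bash
python3 -m handwheel '0 0 0 -2 0 5 0;0 0 0 -2 0 5 0;0 0 0 -2 0 5 0;0 0 0 -2 0 5 0;0 0 0 -2 0 5 0'
python3 -m handwheel '0 0 0 -1 0 3 0;0 0 0 -1 0 3 0;0 0 0 0 0 3 0;0 0 0 0 0 2 0;0 0 0 0 0 2 0'
python3 -m handwheel '0 0 0 0 0 2 0;0 0 0 0 0 1 0;0 0 0 0 0 0 0'
```

```text
clock: 5.95
eef_pos: [0.4407, 0.0022, 0.167]
orientation: [0.0, 0.992, -0.129, 0.0]
contact_force: [0.4, -0.4, 0.3]
grip_width: 0.0005
finger_force: 0.4
clock: 6.45
eef_pos: [0.4388, 0.0027, 0.1542]
orientation: [0.0, 0.992, -0.129, -0.0]
contact_force: [0.4, 0.6, 0.7]
grip_width: 0.0004
finger_force: 0.4
clock: 6.75
eef_pos: [0.4389, 0.0027, 0.1513]
orientation: [0.0, 0.992, -0.129, -0.0]
contact_force: [-0.1, 0.4, 0.4]
grip_width: 0.0003
finger_force: 0.1
```

```bash
python3 -m handwheel '0 0 0 0 0 1 0;0 0 0 0 0 1 0;0 0 0 0 0 1 0'
python3 -m handwheel '0 0 0 0 0 1 0;0 0 0 0 0 0.5 0;0 0 0 0 0 0 0;0 0 0 0 0 0 0'
```

```text
clock: 7.05
eef_pos: [0.4389, 0.0027, 0.1484]
orientation: [0.0, 0.992, -0.129, 0.0]
contact_force: [-1.2, 1.1, 0.3]
grip_width: 0.0003
finger_force: 0.4
clock: 7.45
eef_pos: [0.4389, 0.0027, 0.1469]
orientation: [0.0, 0.992, -0.129, 0.0]
contact_force: [-1.1, -0.5, 0.2]
grip_width: 0.0006
finger_force: 0.1
```

Run:
```python
from h import *
o=robot.get_obs();w=robot.get_image("wrist")[60:330,160:460,::-1]
im=robot.get_image("scene")[165:315,240:390,::-1]
cv2.imwrite("pics/c4.png",np.hstack([cv2.resize(i,(400,400),interpolation=cv2.INTER_CUBIC) for i in(im,w)]))
```

```text
(no output)
```

View pics/c4.png

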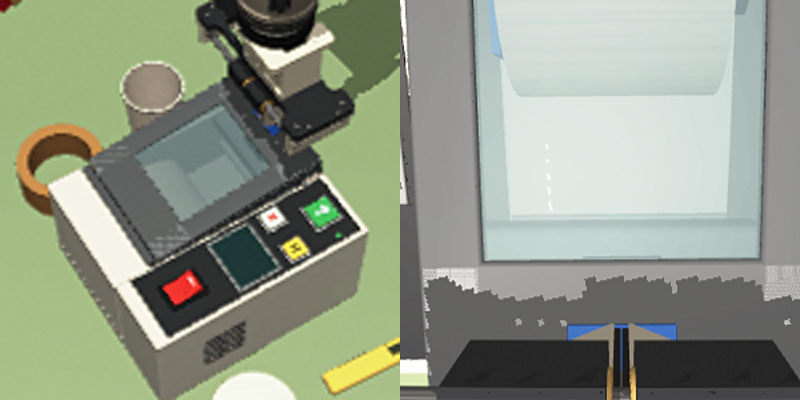

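Fingers are on the blue mark (crop right 620,330) and the cover still looks slightly ajar. I'll keep pressing gently and watch the force.

```bash
python3 -m handwheel '0 0 0 0 0 1 0;0 0 0 0 0 1 0;0 0 0 0 0 0 0'
python3 -m handwheel '0 0 0 0 0 1 0;0 0 0 0 0 1 0;0 0 0 0 0 0 0'
```

```text
clock: 7.85
eef_pos: [0.4388, 0.0027, 0.1448]
orientation: [0.0, 0.992, -0.129, -0.0]
contact_force: [0.0, 0.6, 0.8]
grip_width: 0.0002
finger_force: 0.2
clock: 8.15
eef_pos: [0.4388, 0.0027, 0.1428]
orientation: [0.0, 0.992, -0.129, -0.0]
contact_force: [0.8, 0.1, 0.5]
grip_width: 0.0003
finger_force: 0.1
```

Run:
```python
from h import *
w=robot.get_image("wrist")[230:310,270:380,::-1]
im=robot.get_image("scene")[185:245,310:370,::-1]
cv2.imwrite("pics/c5.png",np.hstack([cv2.resize(w,(440,320),interpolation=cv2.INTER_CUBIC),cv2.resize(im,(320,320),interpolation=cv2.INTER_CUBIC)]))
```

```text
(no output)
```

View pics/c5.png

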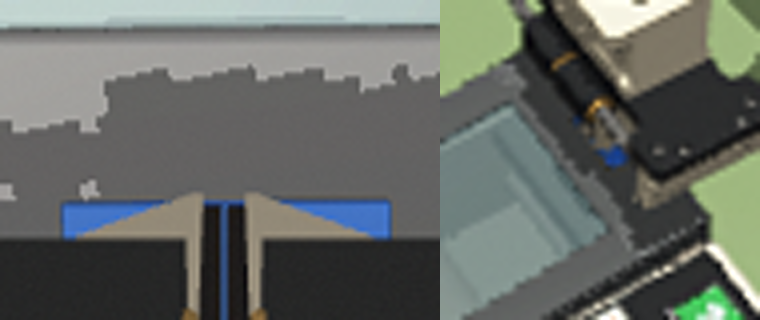

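Run:
```python
from h import *
np.set_printoptions(precision=1,suppress=True)
o=robot.get_obs();p=o["eef_pos"];q=o["orientation"];print(o["contact_force"],o["qpos"])
def proj(n,X):
    c=robot.calibration(n); f=240/np.tan(np.radians(c["fov_y"]/2))
    if n=="wrist":
        T=c["tool_from_camera"];R=Ro.from_quat([q[1],q[2],q[3],q[0]]).as_matrix()
        x=T[:3,:3].T@(R.T@(X-p)-T[:3,3])
    else: x=c["R"]@X+c["t"]
    s=x[:2]/x[2]; s=s*(1+c["k1"]*(s@s)); return s*f+[c["cx"],c["cy"]]
print("tcp",proj("wrist",p),proj("scene",p))
f=np.array([.967,-.255,0]);l=np.array([.255,.967,0]);z=np.array([0,0,1.])
H=np.array([.622,-.0455,.140])
for a in(0,.07,.12,.2,.3):
    u=-f*np.cos(a)+z*np.sin(a);n=f*np.sin(a)+z*np.cos(a)
    C=[H+r*u+.010*n+y*l for r,y in((184,20),(184,-20),(200,20),(200,-20)) for r,y in[(r/1e3,y/1e3)]]
    fe=[H+.211*u+y*l+.01*n for y in(.074,-.074)]
    print(a,*[proj("wrist",X) for X in C[:2]],*[proj("scene",X) for X in C],"edge",*[proj("scene",X) for X in fe])
```

```text
[ 0.2 -0.2 -0.1] [-0.2  0.2  1.8 -0.   1.1  1.7]
tcp [326.4 276.9] [341.2 215.6]
0 [289.4 272.7] [363.3 272.5] [343.4 219.9] [336.  210.3] [348.1 217.5] [340.6 207.9] edge [361.6 229.1] [333.9 193.8]
0.07 [286.8 279.7] [365.9 279.5] [343.3 217.6] [335.8 207.9] [347.9 215. ] [340.4 205.3] edge [361.6 226.5] [333.7 191. ]
0.12 [284.8 284.3] [368.1 284.1] [343. 216.] [335.4 206.3] [347.7 213.2] [340.1 203.6] edge [361.4 224.7] [333.3 189. ]
0.2 [280.9 290.5] [372.1 290.3] [342.2 213.7] [334.6 203.9] [346.9 210.6] [339.3 200.9] edge [360.8 222. ] [332.4 186.1]
0.3 [274.9 295.9] [378.4 295.6] [340.8 210.9] [333.1 201.1] [345.4 207.6] [337.7 197.8] edge [359.4 218.9] [330.7 182.7]
```

```bash
python3 -m handwheel '0 0 0 0 0 -10 0;0 0 0 0 0 -10 0;0 0 0 0 0 -10 0;0 0 0 0 0 -10 0;0 0 0 0 0 0 0'
python3 - <<'E'
from h import *
w=robot.get_image("wrist")[200:340,230:430,::-1]
im=robot.get_image("scene")[175:245,300:375,::-1]
cv2.imwrite("pics/c6.png",np.vstack([np.hstack([cv2.resize(w,(400,280),interpolation=cv2.INTER_CUBIC),cv2.resize(im,(300,280),interpolation=cv2.INTER_CUBIC)]), np.hstack([cv2.resize(cv2.imread("pics/w1.png")[220:310,270:390],(400,300),interpolation=cv2.INTER_CUBIC),np.zeros((300,300,3),np.uint8)])]))
E
```

```text
clock: 8.75
eef_pos: [0.4399, 0.0025, 0.1847]
orientation: [0.0, 0.992, -0.129, 0.002]
contact_force: [0.3, -0.6, -0.8]
grip_width: 0.0004
finger_force: 0.0
```

View pics/c6.png

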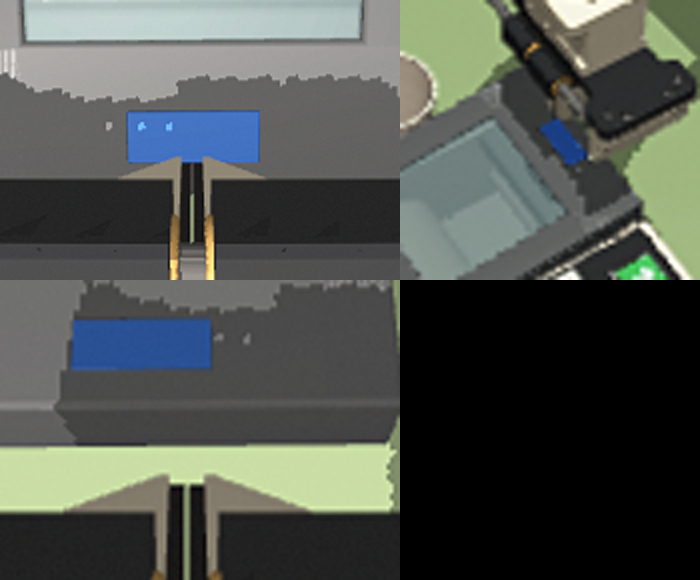

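The two wrist views agree with each other. The cover is still ajar, with the blue mark at z of about 0.166. The visible fingertips (row 279) end about 22 mm short of the reported TCP, so the tip has barely been pressing. I'll go on down and follow the force.

```bash
python3 -m handwheel '0 0 0 0 0 10 0;0 0 0 0 0 10 0;0 0 0 0 0 10 0;0 0 0 0 0 9 0;0 0 0 0 0 2 0;0 0 0 0 0 1 0;0 0 0 0 0 1 0'
python3 -m handwheel '0 0 0 0 0 1 0;0 0 0 0 0 1 0;0 0 0 0 0 0 0'
python3 -m handwheel '0 0 0 0 0 1 0;0 0 0 0 0 1 0;0 0 0 0 0 0 0'
```

```text
clock: 9.55
eef_pos: [0.4391, 0.0027, 0.14]
orientation: [0.0, 0.992, -0.129, 0.0]
contact_force: [-0.1, 0.1, 0.4]
grip_width: 0.0007
finger_force: 0.4
clock: 9.85
eef_pos: [0.439, 0.0027, 0.138]
orientation: [0.0, 0.992, -0.129, 0.0]
contact_force: [0.1, 0.3, -0.3]
grip_width: 0.0006
finger_force: 0.2
clock: 10.15
eef_pos: [0.4389, 0.0027, 0.1359]
orientation: [0.0, 0.992, -0.129, -0.0]
contact_force: [-0.6, 0.5, 1.8]
grip_width: 0.0005
finger_force: 0.9
```

Contact begins at about 0.136.

```bash
python3 -m handwheel '0 0 0 0 0 1 0;0 0 0 0 0 1 0;0 0 0 0 0 0 0'
python3 -m handwheel '0 0 0 0 0 1 0;0 0 0 0 0 1 0;0 0 0 0 0 0 0'
python3 -m handwheel '0 0 0 0 0 1 0;0 0 0 0 0 1 0;0 0 0 0 0 0 0'
python3 -m handwheel '0 0 0 0 0 1 0;0 0 0 0 0 1 0;0 0 0 0 0 0 0'
```

```text
clock: 10.45
eef_pos: [0.4388, 0.0028, 0.1348]
orientation: [0.0, 0.992, -0.129, 0.0]
contact_force: [-4.2, 1.1, 11.7]
grip_width: 0.0004
finger_force: 5.5
clock: 10.75
eef_pos: [0.4385, 0.0028, 0.1323]
orientation: [0.0, 0.992, -0.129, -0.0]
contact_force: [-3.0, 1.0, 6.7]
grip_width: 0.0004
finger_force: 3.1
clock: 11.05
eef_pos: [0.4388, 0.0027, 0.1298]
orientation: [0.0, 0.992, -0.129, -0.0]
contact_force: [-0.6, 0.0, 0.5]
grip_width: 0.0006
finger_force: 0.3
clock: 11.35
eef_pos: [0.4389, 0.0027, 0.1276]
orientation: [0.0, 0.992, -0.129, -0.0]
contact_force: [-0.2, -0.6, 0.7]
grip_width: 0.0007
finger_force: 0.0
```

The force peaked at 11.7 N and then dropped, so the catch has snapped. I'll touch the hard stop to confirm it and get the tip offset.

```bash
python3 -m handwheel '0 0 0 0 0 1 0;0 0 0 0 0 1 0;0 0 0 0 0 1 0;0 0 0 0 0 0 0'
python3 -m handwheel '0 0 0 0 0 1 0;0 0 0 0 0 1 0;0 0 0 0 0 0 0'
python3 -m handwheel '0 0 0 0 0 1 0;0 0 0 0 0 0.5 0;0 0 0 0 0 0 0'
```

```text
clock: 11.75
eef_pos: [0.4388, 0.0027, 0.1247]
orientation: [0.0, 0.992, -0.129, -0.0]
contact_force: [-0.4, -0.5, -0.6]
grip_width: 0.0003
finger_force: 0.0
clock: 12.05
eef_pos: [0.4388, 0.0027, 0.1228]
orientation: [0.0, 0.992, -0.129, -0.0]
contact_force: [-0.1, -0.8, -0.5]
grip_width: 0.0006
finger_force: 0.0
clock: 12.35
eef_pos: [0.439, 0.0027, 0.1218]
orientation: [0.0, 0.992, -0.129, 0.0]
contact_force: [-1.4, 0.5, 5.3]
grip_width: 0.0007
finger_force: 2.3
```

```bash
python3 -m handwheel '0 0 0 0 0 -20 0;0 0 0 0 0 -20 0;0 0 0 0 0 -20 0;0 0 0 0 0 -20 0;0 0 0 12 -12 0 0;0 0 0 12 -12 0 0;0 0 0 12 -12 0 0;0 0 0 12 -12 0 0'
cat > seg.py <<'E'
from h import *
from scipy.optimize import least_squares
np.set_printoptions(precision=4,suppress=True)
o=robot.get_obs();p=o["eef_pos"];q=o["orientation"];im=robot.get_image("wrist");cv2.imwrite(f"pics/s{o['clock']:.2f}.png",im[:,:,::-1])
h=cv2.cvtColor(im,cv2.COLOR_RGB2HSV)
for n,lo,hi,z,ex in(("red",(0,150,120),(6,255,255),.158,(.6463,.0698)),("green",(55,120,90),(75,255,255),.156,(.481,.1125)),("yellow",(24,150,120),(34,255,255),.156,(.533,.1215)),("blue",(105,140,80),(125,255,255),.15,(.436,.004))):
    N,_,st,ce=cv2.connectedComponentsWithStats(cv2.inRange(h,lo,hi))
    for s,c in zip(st[1:],ce[1:]):
        if s[4]<60: continue
        b,d=wray(s[0]+s[2]/2-.5,s[1]+s[3]/2-.5,p,q); X=b+d*(z-b[2])/d[2]
        if np.hypot(*(X[:2]-ex))<.03: print(n,s,X[:2])
E
python3 -m handwheel '0 0 0 0 0 0 0;0 0 0 0 0 0 0;0 0 0 0 0 0 0'; python3 seg.py
python3 -m handwheel '0 0 0 12 -7 0 0;0 0 0 12 -7 0 0;0 0 0 12 -7 0 0;0 0 0 12 -7 0 0;0 0 0 0 0 0 0;0 0 0 0 0 0 0;0 0 0 0 0 0 0'; python3 seg.py
```

```text
clock: 13.15
eef_pos: [0.4981, 0.0372, 0.2014]
orientation: [0.0, 0.992, -0.129, 0.0]
contact_force: [-0.8, -1.0, 1.1]
grip_width: 0.0006
finger_force: 0.0
clock: 13.45
eef_pos: [0.4969, 0.0365, 0.2013]
orientation: [0.0, 0.992, -0.129, -0.0]
contact_force: [0.1, 0.0, 0.7]
grip_width: 0.0008
finger_force: 0.0
red [ 185   10   42   61 2277] [0.6432 0.0715]
green [209 283  39   9 255] [0.4899 0.1106]
yellow [ 140  191   25  101 1505] [0.5357 0.1504]
yellow [178 225  28  26 435] [0.5309 0.1228]
clock: 14.2
eef_pos: [0.5504, 0.0513, 0.2015]
orientation: [0.0, 0.992, -0.129, -0.0]
contact_force: [0.1, -0.1, 0.4]
grip_width: 0.0005
finger_force: 0.0
red [ 237   95   40   56 1989] [0.6438 0.0712]
```

Red rocker centre (0.6435, 0.0713) agrees in two wrist views, so the power_on point is at about (0.633, 0.074).

```bash
python3 -m handwheel '0 0 0 15 -9 0 0;0 0 0 15 -9 0 0;0 0 0 15 -8 0 0;0 0 0 15 -9 0 0;0 0 0 14 -8 0 0;0 0 0 0 0 20 0;0 0 0 0 0 20 0;0 0 0 0 0 14 0;0 0 0 0 0 4 0;0 0 0 0 0 0 0'
python3 -m handwheel '0 0 0 0 0 1 0;0 0 0 0 0 1 0;0 0 0 0 0 1 0;0 0 0 0 0 0 0'
python3 -m handwheel '0 0 0 0 0 1 0;0 0 0 0 0 1 0;0 0 0 0 0 1 0;0 0 0 0 0 0 0'
```

```text
clock: 15.25
eef_pos: [0.6332, 0.074, 0.1432]
orientation: [0.0, 0.992, -0.129, -0.0]
contact_force: [0.1, -0.6, 0.3]
grip_width: 0.0005
finger_force: 0.0
clock: 15.65
eef_pos: [0.6338, 0.0742, 0.1406]
orientation: [0.0, 0.992, -0.129, 0.0]
contact_force: [-0.6, 0.2, 0.5]
grip_width: 0.0007
finger_force: 0.0
clock: 16.05
eef_pos: [0.6336, 0.0742, 0.1371]
orientation: [0.0, 0.992, -0.129, -0.0]
contact_force: [0.3, -0.1, 0.4]
grip_width: 0.0005
finger_force: 0.0
```

```bash
for i in 1; do python3 -m handwheel '0 0 0 0 0 1 0;0 0 0 0 0 1 0;0 0 0 0 0 0 0'
python3 -m handwheel '0 0 0 0 0 1 0;0 0 0 0 0 1 0;0 0 0 0 0 0 0'
python3 -m handwheel '0 0 0 0 0 1 0;0 0 0 0 0 1 0;0 0 0 0 0 0 0'
python3 -m handwheel '0 0 0 0 0 1 0;0 0 0 0 0 0.5 0;0 0 0 0 0 0 0'; done
```

```text
clock: 16.35
eef_pos: [0.6336, 0.0742, 0.1352]
orientation: [0.0, 0.992, -0.129, -0.0]
contact_force: [0.2, -0.3, 0.3]
grip_width: 0.0005
finger_force: 0.0
clock: 16.65
eef_pos: [0.6337, 0.0742, 0.1332]
orientation: [0.0, 0.992, -0.129, -0.0]
contact_force: [0.2, 0.2, 0.5]
grip_width: 0.0008
finger_force: 0.0
clock: 16.95
eef_pos: [0.6333, 0.0743, 0.1317]
orientation: [-0.0, 0.992, -0.129, -0.0]
contact_force: [-3.6, 0.8, 3.2]
grip_width: 0.0007
finger_force: 1.9
clock: 17.25
eef_pos: [0.6339, 0.0741, 0.1294]
orientation: [0.0, 0.992, -0.129, 0.0]
contact_force: [0.9, -0.3, 0.3]
grip_width: 0.0004
finger_force: 0.0
```

```bash
python3 -m handwheel '0 0 0 0 0 1 0;0 0 0 0 0 0.5 0;0 0 0 0 0 0 0'
python3 -m handwheel '0 0 0 0 0 1 0;0 0 0 0 0 0.5 0;0 0 0 0 0 0 0'
```

```text
clock: 17.55
eef_pos: [0.6337, 0.0741, 0.128]
orientation: [0.0, 0.992, -0.129, -0.0]
contact_force: [0.7, -0.1, 0.3]
grip_width: 0.0006
finger_force: 0.0
clock: 17.85
eef_pos: [0.6339, 0.0742, 0.1271]
orientation: [0.0, 0.992, -0.129, 0.0]
contact_force: [0.0, 0.5, 2.0]
grip_width: 0.0009
finger_force: 0.7
```

```bash
python3 -m handwheel '0 0 0 0 0 -20 0;0 0 0 0 0 -20 0;0 0 0 0 0 -20 0;0 0 0 0 0 -15 0;0 0 0 -20 0 0 0;0 0 0 -20 0 0 0;0 0 0 -20 0 0 0;0 0 0 -20 0 0 0;0 0 0 -20 0 0 0;0 0 0 -20 0 0 0'
python3 -m handwheel '0 0 0 -20 0 0 0;0 0 0 -18.5 1 0 0;0 0 0 0 0 0 0;0 0 0 0 0 0 0'
python3 - <<'E'
from h import *
im=robot.get_image("scene")[165:315,240:390,::-1]; w=robot.get_image("wrist")[40:340,80:480,::-1]
cv2.imwrite("pics/c7.png",np.hstack([cv2.resize(im,(400,400),interpolation=cv2.INTER_CUBIC),cv2.resize(w,(400,400))]))
E
```

```text
clock: 18.85
eef_pos: [0.5168, 0.1051, 0.2018]
orientation: [0.0, 0.992, -0.129, 0.0]
contact_force: [-0.6, 0.5, 0.6]
grip_width: 0.0005
finger_force: 0.0
clock: 19.25
eef_pos: [0.4807, 0.1139, 0.2023]
orientation: [-0.0, 0.992, -0.129, 0.001]
contact_force: [-0.3, 0.2, -0.3]
grip_width: 0.0004
finger_force: 0.0
```

View pics/c7.png

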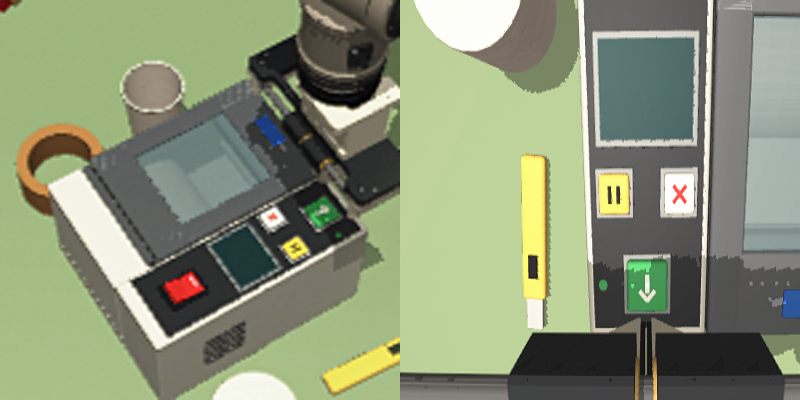

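The cover is level and shut. The green key at wrist (326,255) lies within 2 mm of the tool axis. Next I press the feed key.

```bash
python3 -m handwheel '0 0 0 -1 0 20 0;0 0 0 -1 0 20 0;0 0 0 0 0 20 0;0 0 0 0 0 8 0;0 0 0 0 0 2 0;0 0 0 0 0 2 0;0 0 0 0 0 1 0;0 0 0 0 0 0 0'
python3 -m handwheel '0 0 0 0 0 1 0;0 0 0 0 0 1 0;0 0 0 0 0 0 0'
python3 -m handwheel '0 0 0 0 0 1 0;0 0 0 0 0 1 0;0 0 0 0 0 0 0'
```

```text
clock: 20.15
eef_pos: [0.4787, 0.1144, 0.1294]
orientation: [-0.0, 0.992, -0.129, 0.001]
contact_force: [-0.5, -0.2, 0.5]
grip_width: 0.0004
finger_force: 0.0
clock: 20.45
eef_pos: [0.4787, 0.1144, 0.1273]
orientation: [-0.0, 0.992, -0.129, 0.001]
contact_force: [0.4, 0.6, 2.9]
grip_width: 0.0004
finger_force: 1.6
clock: 20.75
eef_pos: [0.4786, 0.1144, 0.1251]
orientation: [-0.0, 0.992, -0.129, 0.0]
contact_force: [0.9, 0.1, 5.1]
grip_width: 0.0008
finger_force: 2.3
```

```bash
python3 -m handwheel '0 0 0 0 0 1 0;0 0 0 0 0 0.5 0;0 0 0 0 0 0.5 0;0 0 0 0 0 0 0;0 0 0 0 0 0 0'
```

```text
clock: 21.25
eef_pos: [0.4787, 0.1144, 0.1238]
orientation: [-0.0, 0.992, -0.129, 0.001]
contact_force: [-2.2, 0.0, 11.3]
grip_width: 0.0006
finger_force: 5.6
```

Force is 11 N and the key is on its stop. Now I hold it, then release and retreat.

```bash
Z='0 0 0 0 0 0 0'; python3 -m handwheel '0 0 0 0 0 0 0;0 0 0 0 0 0 0;0 0 0 0 0 0 0;0 0 0 0 0 0 0;0 0 0 0 0 0 0;0 0 0 0 0 0 0;0 0 0 0 0 0 0;0 0 0 0 0 0 0;0 0 0 0 0 0 0;0 0 0 0 0 0 0'
python3 -m handwheel '0 0 0 0 0 0 0;0 0 0 0 0 0 0;0 0 0 0 0 0 0;0 0 0 0 0 0 0;0 0 0 0 0 0 0;0 0 0 0 0 0 0;0 0 0 0 0 0 0;0 0 0 0 0 0 0;0 0 0 0 0 0 0;0 0 0 0 0 0 0'
python3 -m handwheel '0 0 0 0 0 -5 0;0 0 0 0 0 -15 0;0 0 0 0 0 -25 0;0 0 0 0 0 -25 0;0 0 0 0 0 -25 0;0 0 0 0 0 -25 0;0 0 0 0 0 0 0;0 0 0 0 0 0 0;0 0 0 0 0 0 0;0 0 0 0 0 0 0'
python3 seg.py
```

```text
clock: 22.25
eef_pos: [0.4787, 0.1144, 0.1239]
orientation: [-0.0, 0.992, -0.129, 0.001]
contact_force: [-3.0, 0.2, 10.4]
grip_width: 0.0009
finger_force: 5.6
clock: 23.25
eef_pos: [0.4787, 0.1144, 0.1238]
orientation: [-0.0, 0.992, -0.129, 0.001]
contact_force: [-1.8, -0.5, 11.7]
grip_width: 0.0001
finger_force: 5.6
clock: 24.25
eef_pos: [0.4776, 0.1143, 0.2416]
orientation: [0.0, 0.992, -0.129, -0.001]
contact_force: [-1.0, 0.0, -0.1]
grip_width: 0.0004
finger_force: 0.0
red [307   0  35  22 693] [0.6327 0.0745]
green [309 218  35  34 994] [0.4794 0.1138]
blue [444 237  50  19 856] [0.438  0.0028]
```

```bash
python3 -c "
from station import robot
print(robot.job_done())"
```

```text
the job is handed in; nothing more can be done
None
```

The job is handed in, with no verdict shown: the cover's catch clicked shut, the force readings show the rocker flipped on, and the green feed key was held at its stop for just over 2 s, then released. The arm is clear of the printer.

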